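# Open the pigment chest's combination lock and show it

### The job

Open the combination lock on the wooden pigment chest: turn its black dial click by click until the white line points at the red mark, then, with the lock still sitting in its cradle, pull the shackle all the way out towards the chest's front. Then lift the opened lock off, keep its dial facing up, and hold it still about 15 cm above the table over the middle of the round yellow tray. The job finishes while you are holding it there: do not put it down or let go, and leave the other things on the table and the chest where they are.

Things in the scene. Friction and masses are not known exactly. Their poses are not given: they have to be found in the camera images.
- chest: fixed wooden pigment chest, 226 x 246 mm, lid top 60 mm above the table; origin at the centre of its underside; -x is its front, turned roughly to the robot. On the lid a 10 mm high steel plinth (92 x 84 mm), centred 30 mm to the chest's +x, is the lock's cradle: 8 mm lips, 2 mm clear of the lock, hold it in place; the middle 48 mm of its left and right sides are free
- staple (a point): centre of the staple's bridge: a brass arch, 26 mm wide along y, 8 mm along x, top 39 mm above the lid, 43 mm in front of the lock's centre and 22 mm to +y. It bridges the shackle's left (+y) leg, so the lock cannot be lifted until the shackle is pulled open
- lock_center (a point): centre of the loose steel padlock's body, lying flat in the cradle: 70 mm (x) by 62 mm (y) by 30 mm high, top face 100 mm above the table there; 0.35 to 0.65 kg in all. Axes as the chest's: z up through the dial, -x towards the shackle and the chest's front. Red mark on the top face at its +x edge; black ticks every 30 degrees show the other clicks
- dial_grip (a point): grip point on the dial's axis: a round black knob, 36 mm across, 20 mm tall, on a skirt 42 mm across and 4 mm thick, in the middle of the lock's top face; the point is 14.5 mm and the knob's top 24.5 mm above that face. It can be gripped across any diameter and can carry the whole lock. The point's x axis lies along the white line
- dial (a joint): dial angle, rad: 0 with the white line on the red mark, positive when the line is counter-clockwise of it seen from above (turn clockwise towards 0). Starts 2 to 5 clicks above 0; clicks (spring notches, about 0.07 N m) every 0.524 rad, one at 0; released between two it snaps to one. Stops at -0.4 and 3.3. The shackle comes out only near 0 (within about 0.2)
- shackle_bar (a point): middle of the shackle's cross bar, on its centre line. The shackle is a level U of 8 mm round aluminium bar, 85 mm above the table (25 mm above the lid). Cross bar along the lock's y, 80 mm in front (-x) of the lock's centre when shut; legs 52 mm over all, 36 mm clear between them; 41 mm clear between cross bar and lock
- shackle (a joint): how far the shackle is drawn out, m: 0 shut, 0.028 fully open at its stop (left leg then clear of lock and staple). It slides to the lock's -x, needs about 3 N and stays where it is left; with the dial off the mark it has only 1 to 3 mm of play
- tray: fixed round yellow tray on the table, 116 mm across, rim 14 mm high, standing left or right of the chest; origin at the centre of its underside
- washer: loose white plastic brush-washing pot, 90 mm across, 90 mm tall, with two black side loops sticking out; origin at the centre of its underside
- cup: loose white paper cup, 80 mm across, 100 mm tall; origin at the centre of its underside
- ink: loose amber ink bottle, 50 mm across, 85 mm tall; origin at the centre of its underside
- paint_jar: loose small blue jar with white cap, 34 mm across, 42 mm tall, standing on the chest's lid near its front right corner; origin at the centre of its underside
- eraser: loose white eraser, 45 x 22 x 14 mm, lying on the chest's lid near its left edge; origin at the centre of its underside
- brush: loose paint brush lying on the table, 200 mm long along its own x axis; origin on the table under it
Not all that is in view belongs to the job. Of the things like the ink, leave any that is purple; of the rest the smaller one is meant. What is shaped like the cup but green is not meant.

How it is judged:
On the way, in this order (a step that is already met when the one before it is completed fails the run):
1. the dial's white line is on the red mark while the shackle is still shut (value of joint dial between -0.12 and 0.12 rad and value of joint shackle below 0.006 m), for 0.2 s.
2. the shackle is pulled out at least 22 mm while the lock sits in its cradle (value of joint shackle above 0.022 m and distance of lock_center from where it was at the start of the episode below 0.02 m), for 0.1 s.
At the end, for the whole second after the job is handed in: The lock is held still in the fingers with its shackle open (at least 20 mm), dial up (within 20 degrees), its centre 100 to 210 mm above the table and within 45 mm of the tray's middle seen from above, resting on nothing else (value of joint shackle above 0.02 m and contact force between the fingers and lock above 1.5 N and height (world z) of lock_center between 0.1 and 0.21 m and horizontal distance between lock_center and tray below 0.045 m and angle between lock_center's own z axis and vertical below 0.35 rad and linear speed of lock below 0.03 m/s and contact force between lock and tray below 0.2 N and contact force between lock and chest below 0.2 N and contact force between lock and washer below 0.2 N and contact force between lock and cup below 0.2 N and contact force between lock and ink below 0.2 N); the arm keeps its last pose, push and grip.
It fails at once if another thing on the table or chest was pushed more than 30 mm or knocked over (distance of any of washer, cup, ink, paint_jar, eraser, brush from where it was at the start of the episode above 0.03 m or angle between any of washer, cup, ink, paint_jar, eraser's own z axis and vertical above 0.5 rad).
It also fails if it takes over 64 s, if anything falls off the work surface, if the arm or the gripper's body presses on something with over 40 N, if the wrist force passes 120 N, or if a joint passes its speed limit or range.

### The arm

A 6-joint arm with a two-finger parallel gripper is mounted at the origin on the work surface. World frame = base frame: x ahead of the robot, y to its left, z up, the work surface at z = 0. Lengths are in m, angles in rad, forces in N, time in s.
With the tool pointing down it reaches from about 0.275 to 0.875 m from the base axis. Payload 12.5 kg.
Tool frame: the origin (TCP) lies at the very end of the fingers, on their centre line; the grasp point (between the pads) lies 19 mm behind it; x points along the fingers, y is the direction in which the jaws open and shut, and the axes are right-handed (so a half turn about x gives the same grasp; the last joint's range is limited). The gripper opens to 85 mm and grips with 20 to 120 N. Pads are 22 mm wide; open, the fingers measure 114 mm over their backs; the gripper's body (76 mm by 85 mm) begins 54 mm behind the grasp point. The pads swing forward as they close: fully open they stand 13 mm farther back than shut.
Start: joints at [1.241, 0.351, 1.652, -0, 1.139, -0.085], TCP at [0.133, 0.534, 0.231] pointing down, gripper open.
Joint ranges: [-2.75, 2.75], [-0.79, 2.1], [0.01, 2.65], [-1.57, 4.71], [0.07, 3.14], [-2.87, 2.87]. Speed limits (rad/s): [2.22, 2.22, 2.79, 3.14, 3.14, 3.14].

### API

Orientations are given as a 3x3 rotation matrix whose columns are the frame's x, y, z axes.
In Python, from bench import manip gives the robot as it stands. Calls block until the motion is done:
- manip.move_ptp(position, orientation): joint-space move of the TCP to a pose.
- manip.move_l(position, attitude=None, max_speed=0.15): straight line of the TCP; attitude=None keeps the orientation; max_speed is the mean speed in m/s.
- manip.move_j(angles): joint-space move.
- manip.set_gripper(opening, effort=None): opening from 0.0 (shut) to 1.0 (fully open); effort is the grip in N (None keeps the last); returns when the fingers have stopped.
- manip.dwell(seconds).
- manip.inverse_kinematics(position, orientation): joint angles nearest the present ones, or None.
- manip.grab_frame(name): name is "side" or "top"; returns (picture, depth): 420x560x3 uint8, red, green, blue; 420x560 float32, m along the optical axis (not along the pixel's ray), 0 where there is no reading.
- manip.get_calibration(name): a dict with "camera_matrix" (3x3 intrinsics, pixels), "R" (3x3) and "t" (3): a world point X has camera coordinates R X + t. Camera axes: x right, y down, z forward; pixel columns grow to the right and rows downward; lengths in m; the calibration is good to about 2 mm. A picture is of the moment at which its call begins. get_calibration takes no time and is no camera call.
A pose or a line that the arm cannot do raises manip.Unreachable and nothing moves.
- manip.sign_off(): hands the job in, once; it reports no verdict.
Trained networks look in the newest picture that a camera, given by its name, has taken for a name from the list of things; names that differ only in an ending like _2 or _b are one class to them, and where a whole thing is asked for, a point or a joint stands for the part that bears it (a point fixed in the world has none). Each returns a list of dicts, best first, with "confidence" (0 to 1); they miss things now and then, are a little off and sometimes report something else, mostly with a low value. They report only what shows in the picture. A call takes as long as a camera call. They do not tell look-alikes from the thing itself.
- manip.look_for(camera, name): "at" ([x, y, z] in m, in world coordinates, good to about 4 mm: the middle of the surface that is visible of it).
Readings, each from a call of its own:
- manip.current_time(): time.
- manip.current_qpos(): joint angles.
- manip.current_joint_vel(): joint speeds.
- manip.current_joint_torque(): joint torques, N m.
- manip.current_ee_pos(): TCP position.
- manip.current_tcp_rot(): TCP orientation.
- manip.current_force(): force on the tool from outside, world axes, zero at the start.
- manip.current_ft_torque(): the same for the moment, N m.
- manip.current_grip_width(): opening from 0.0 (shut) to 1.0 (fully open).
Only numpy, scipy, OpenCV 4.12 (cv2) and the standard library are available. Lean on these libraries where they do the work, as an engineer would, in place of code of your own. Each camera call takes 0.05 s, during which the arm holds its last target.

## Working session

There is one attempt and no reset: what is moved stays moved. The work goes in short steps, each a Python script; the robot and the scene stay as the last script left them, time stands still between calls to the robot, and variables do not carry over. Pictures are saved under pics/ and viewed, and the job is handed in when it is done.

```bash
ls; mkdir -p pics; python3 - <<'E'
from bench import manip
import cv2, numpy as np
for n in ("side","top"):
    p,d=manip.grab_frame(n)
    cv2.imwrite(f"pics/{n}0.png",p[:,:,::-1]); np.savez(f"pics/{n}0.npz",p=p,d=d)
    c=manip.get_calibration(n); print(n,np.round(c["camera_matrix"],1).tolist(),np.round(c["R"],3).tolist(),np.round(c["t"],3))
    for t in ["chest","staple","lock_center","dial_grip","shackle_bar","tray","washer","cup","ink","paint_jar","eraser","brush"]:
        r=manip.look_for(n,t)
        print(t,[(np.round(x["at"],3).tolist(),round(x["confidence"],2)) for x in r[:3]])
print(manip.current_time())
E
```

```text
pics
side [[462.8, 0.0, 272.6], [0.0, 462.8, 209.8], [0.0, 0.0, 1.0]] [[-0.929, -0.37, 0.005], [-0.283, 0.701, -0.655], [0.239, -0.61, -0.756]] [0.47  0.248 0.985]
chest [([0.625, 0.057, 0.065], 0.9)]
staple [([0.624, 0.061, 0.058], 0.62), ([0.609, 0.004, 0.089], 0.51)]
lock_center [([0.664, 0.035, 0.105], 0.95)]
dial_grip [([0.626, 0.062, 0.061], 0.59), ([0.668, 0.029, 0.128], 0.56), ([0.659, 0.117, 0.075], 0.24)]
shackle_bar [([0.611, -0.0, 0.088], 0.47), ([0.67, 0.029, 0.126], 0.38)]
tray [([0.488, 0.324, 0.005], 0.98)]
washer [([0.62, 0.059, 0.064], 0.72), ([0.442, -0.284, 0.062], 0.61)]
cup [([0.425, 0.115, 0.063], 0.9), ([0.632, 0.318, 0.06], 0.56)]
ink [([0.617, -0.203, 0.067], 0.87), ([0.608, -0.309, 0.05], 0.75), ([0.594, -0.399, 0.048], 0.75)]
paint_jar [([0.438, -0.282, 0.064], 0.67), ([0.595, -0.08, 0.097], 0.62)]
eraser [([0.658, 0.117, 0.074], 0.59), ([0.59, -0.078, 0.097], 0.36)]
brush [([0.37, -0.003, 0.018], 0.78), ([0.655, 0.116, 0.076], 0.28)]
top [[404.3, 0.0, 287.8], [0.0, 404.3, 204.4], [0.0, 0.0, 1.0]] [[-0.016, -1.0, -0.016], [-0.998, 0.017, -0.061], [0.061, 0.015, -0.998]] [-0.014  0.53   1.011]
chest [([0.636, 0.013, 0.061], 0.59)]
staple [([0.637, 0.01, 0.057], 0.75)]
lock_center [([0.664, 0.023, 0.1], 0.9)]
dial_grip [([0.672, 0.025, 0.124], 0.59)]
shackle_bar [([0.611, -0.001, 0.087], 0.54)]
tray [([0.485, 0.326, 0.006], 0.84)]
washer [([0.437, -0.317, 0.044], 0.58)]
cup [([0.42, 0.146, 0.03], 0.96), ([0.628, 0.338, 0.052], 0.68), ([0.587, -0.089, 0.097], 0.41)]
ink [([0.614, -0.308, 0.06], 0.96), ([0.595, -0.4, 0.055], 0.74), ([0.616, -0.214, 0.08], 0.68)]
paint_jar [([0.588, -0.09, 0.1], 0.47)]
eraser [([0.655, 0.109, 0.073], 0.69)]
brush [([0.366, -0.01, 0.015], 0.76)]
1.3
```

View pics/side0.png

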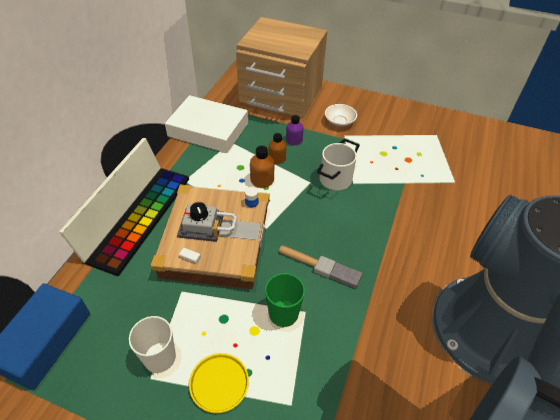

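View pics/top0.png

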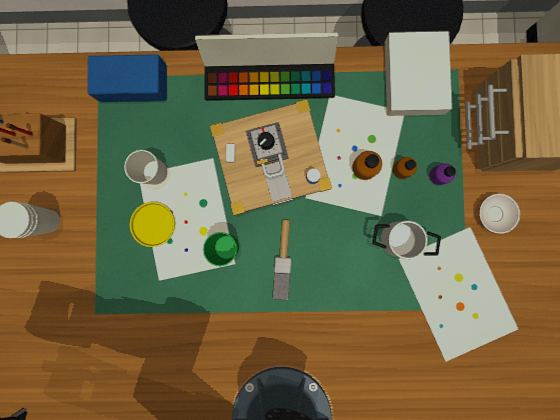

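```bash
python3 - <<'E'
import cv2
a=cv2.imread("pics/top0.png")[140:270,220:350]; cv2.imwrite("pics/tc.png",cv2.resize(a,None,fx=4.5,fy=4.5,interpolation=cv2.INTER_CUBIC))
a=cv2.imread("pics/side0.png")[120:280,200:370]; cv2.imwrite("pics/sc.png",cv2.resize(a,None,fx=3.7,fy=3.7,interpolation=cv2.INTER_CUBIC))
E
```

```text
(no output)
```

View pics/tc.png

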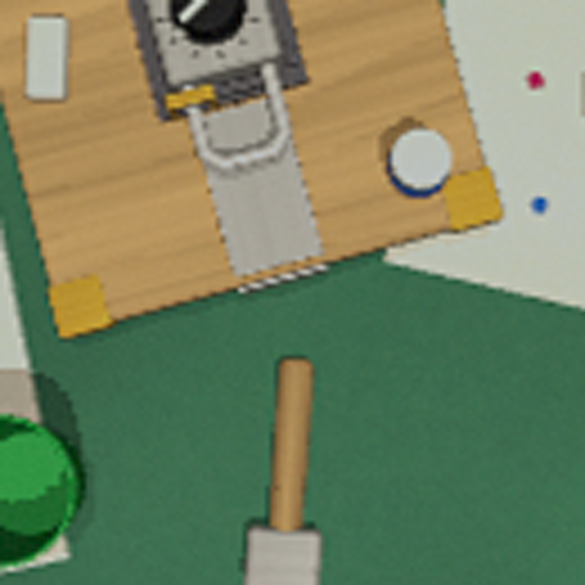

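View pics/sc.png

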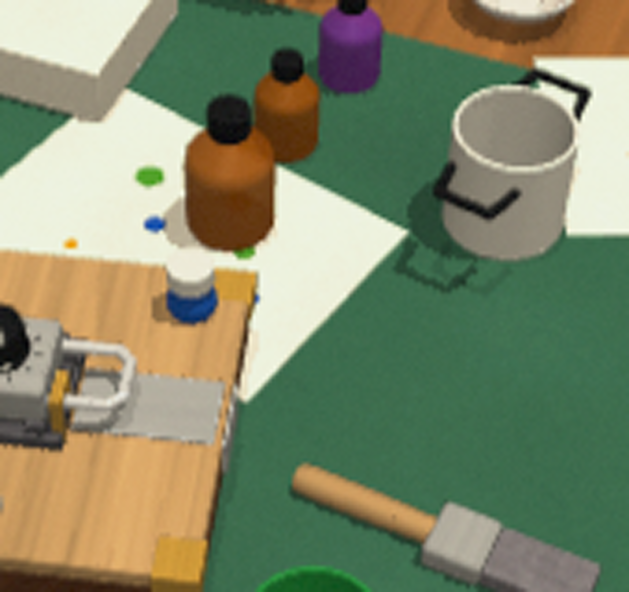

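```bash
cat > h.py <<'E'
import numpy as np, cv2
from bench import manip
def cloud(n,d):
    c=manip.get_calibration(n);K,R,t=c["camera_matrix"],np.array(c["R"]),np.array(c["t"])
    v,u=np.mgrid[:d.shape[0],:d.shape[1]]
    X=np.stack([(u-K[0][2])/K[0][0]*d,(v-K[1][2])/K[1][1]*d,d],-1)
    return (X-t)@R
def proj(n,X):
    c=manip.get_calibration(n);q=np.array(c["R"])@np.array(X)+np.array(c["t"]);q=np.array(c["camera_matrix"])@q
    return q[:2]/q[2]
E
python3 - <<'E'
from h import *
for n,f in (("top",9),("side",9)):
    z=np.load(f"pics/{n}0.npz");p,d=z["p"],z["d"]
    P=cloud(n,d.astype(float)); P[d==0]=9
    m=(abs(P[...,2]-.06)<.006)&(abs(P[...,0]-.64)<.2)&(abs(P[...,1]-.02)<.2)
    m=m.astype(np.uint8); k,l,s,_=cv2.connectedComponentsWithStats(m); m=(l==1+np.argmax(s[1:,4]))
    r=cv2.minAreaRect(P[m][:,:2].astype(np.float32)); print(n,"lid",r,np.median(P[m][:,2]))
    for lo,hi,nm in((.096,.106,"locktop"),(.119,.13,"knob")):
        m2=(P[...,2]>lo)&(P[...,2]<hi)&(abs(P[...,0]-.668)<.06)&(abs(P[...,1]-.024)<.06)
        print(nm,m2.sum(),P[m2].mean(0),cv2.minAreaRect(P[m2][:,:2].astype(np.float32)))
    u,v=proj(n,[.665,.025,.11]).astype(int)
    a=p[v-30:v+30,u-30:u+40,::-1]; cv2.imwrite(f"pics/{n}c2.png",cv2.resize(a,None,fx=f,fy=f,interpolation=cv2.INTER_CUBIC)); print(u,v)
E
```

```text
top lid ((0.645383894443512, 0.018099918961524963), (0.23129484057426453, 0.2501879930496216), 14.435670852661133) 0.059022629934625655
locktop 535 [0.66948462 0.02546188 0.09923104] ((0.6683322787284851, 0.024920007213950157), (0.08337985724210739, 0.06367069482803345), 11.50450611114502)
knob 190 [0.67428406 0.02547832 0.12333948] ((0.6741969585418701, 0.025863680988550186), (0.03379561007022858, 0.03510446846485138), 58.269744873046875)
265 144
side lid ((0.6473042964935303, 0.018888846039772034), (0.23088647425174713, 0.2526465952396393), 14.42410659790039) 0.05923845187089064
locktop 447 [0.66870081 0.03424408 0.09932928] ((0.6700910925865173, 0.02747165970504284), (0.08191058039665222, 0.06809704750776291), 13.592201232910156)
knob 168 [0.6758272  0.02789482 0.12317334] ((0.6763780117034912, 0.027882924303412437), (0.03403915464878082, 0.03352712094783783), 24.443557739257812)
203 212
```

View pics/topc2.png

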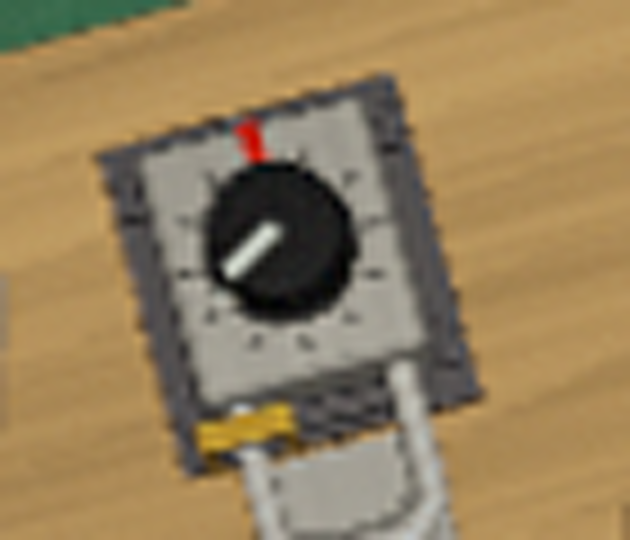

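View pics/sidec2.png

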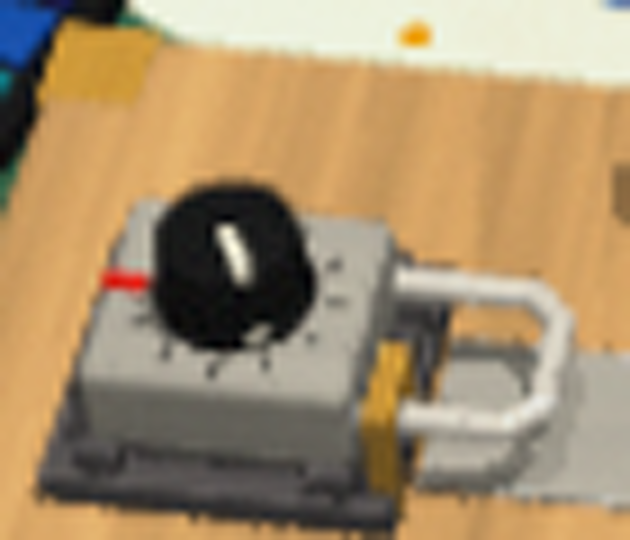

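The lock I want is the one on the chest lid, with its knob at top px (265,142) and side px (198,211). Nothing else looks like it. Look-alikes:
- **Bottles:** the small amber one at top px (405,167) is the ink. The large amber (368,165) and the purple (443,174) are not.
- **Cups:** the white cup at (145,167) is meant. The green one at (220,248) is not.
- **Tray:** it is at (153,224).

The white line appears to sit 4 clicks (120°) counter-clockwise of the red mark, so I'll measure that and plan the IK.

```bash
cat >> h.py <<'E'
YAW=np.radians(14.43); C=np.array([.6755,.0265])
ux=np.array([np.cos(YAW),np.sin(YAW)]); uy=np.array([-ux[1],ux[0]])
def down(a): # jaw direction at world angle a
    c,s=np.cos(a),np.sin(a); return np.array([[0,c,s],[0,s,-c],[-1,0,0]])
def unproj(n,u,v,z):
    c=manip.get_calibration(n);R,t=np.array(c["R"]),np.array(c["t"])
    r=R.T@np.linalg.solve(np.array(c["camera_matrix"]),[u,v,1]);o=-R.T@t
    return o+r*(z-o[2])/r[2]
def dial(n,p,c=None,z=.1245):
    c=C if c is None else c
    v,u=np.mgrid[:420,:560]; W=np.array([unproj(n,a,b,z) for a,b in zip(u.ravel()[:0],v.ravel()[:0])])
    u0,v0=proj(n,[*c,z]).astype(int); pts=[];w=[]
    for b in range(v0-9,v0+10):
        for a in range(u0-9,u0+10):
            X=unproj(n,a,b,z)[:2]-c
            g=float(p[b,a].min())
            if np.hypot(*X)<.0165 and g>90: pts.append(X);w.append(g-60)
    pts=np.array(pts);w=np.array(w)[:,None]
    m=(pts*w).sum(0)/w.sum(); q=(pts-m)*np.sqrt(w); e,V=np.linalg.eigh(q.T@q); d=V[:,1]
    if d@m<0:d=-d
    return len(pts),m,np.degrees(np.arctan2(d[1],d[0])-YAW)
E
python3 - <<'E'
from h import *
for n in("top","side"):
    print(n,dial(n,np.load(f"pics/{n}0.npz")["p"]))
print(manip.current_qpos())
for a in range(-180,181,30):
    q=manip.inverse_kinematics([*C,.2],down(np.radians(a))); print(a,None if q is None else np.round(q,2))
E
```

```text
top (17, array([-0.00602166,  0.00458251]), np.float64(131.10913928139553))
side (15, array([-0.00459258,  0.00592082]), np.float64(119.9732279471599))
[ 1.24139950e+00  3.50709279e-01  1.65180428e+00 -1.60190099e-05
  1.13906806e+00 -8.46151740e-02]
-180 None
-150 [-0.03  0.61  1.32 -0.    1.21  2.59]
-120 [-0.03  0.61  1.32 -0.    1.21  2.06]
-90 [-0.03  0.61  1.32 -0.    1.21  1.54]
-60 [-0.03  0.61  1.32 -0.    1.21  1.02]
-30 [-0.03  0.61  1.32 -0.    1.21  0.49]
0 [-0.03  0.61  1.32 -0.    1.21 -0.03]
30 [-0.03  0.61  1.32 -0.    1.21 -0.55]
60 [-0.03  0.61  1.32 -0.    1.21 -1.08]
90 [-0.03  0.61  1.32 -0.    1.21 -1.6 ]
120 [-0.03  0.61  1.32 -0.    1.21 -2.12]
150 [-0.03  0.61  1.32 -0.    1.21 -2.65]
180 None
```

```bash
python3 - <<'E'
from h import *
a0=np.radians(75)
manip.move_ptp([*C,.24],down(a0))
manip.move_l([*C,.15])
manip.move_l([*C,.106],max_speed=.08)
print(manip.current_ee_pos(),manip.current_force())
for n in("side",):
    p,d=manip.grab_frame(n); cv2.imwrite(f"pics/{n}1.png",cv2.resize(p[100:310,60:340,::-1],None,fx=2.8,fy=2.8))
print(manip.current_time())
E
```

```text
[0.67567755 0.02651773 0.10612495] [0.14782361 0.26046032 0.17393991]
5.425
```

View pics/side1.png

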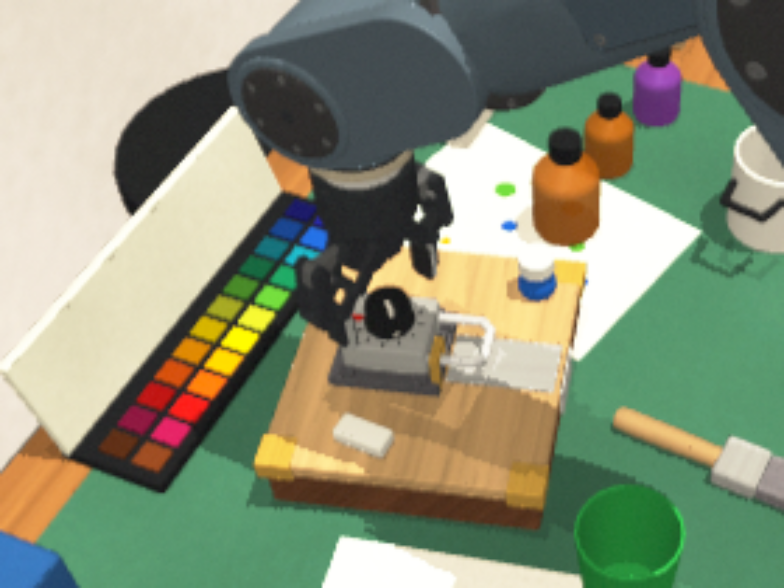

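The fingers straddle the knob: tips near (335,330) and (428,270), with the knob at (388,310) in the crop. I'll close and turn.

```bash
python3 - <<'E'
from h import *
manip.set_gripper(0.0,60)
print("w",manip.current_grip_width(),manip.current_force(),manip.current_ee_pos())
q0=np.array(manip.current_qpos())
for k in range(1,5):
    q=q0.copy(); q[5]+=k*np.pi/6
    manip.move_j(q); print(k,np.round(manip.current_ft_torque(),3),np.round(manip.current_force(),1),np.round(manip.current_ee_pos(),4))
p,d=manip.grab_frame("side"); cv2.imwrite("pics/side2.png",cv2.resize(p[100:310,60:340,::-1],None,fx=2.8,fy=2.8))
manip.dwell(.2)
print("w",manip.current_grip_width(),manip.current_time())
E
```

```text
w 0.3934718461498933 [-0.35125725 -0.3167234   6.02854544] [0.67576477 0.02643462 0.10664676]
1 [ 0.218 -0.172 -0.043] [1.1 1.9 1. ] [0.6759 0.0266 0.1067]
2 [ 0.139 -0.097 -0.096] [1.2 0.3 1.3] [0.6758 0.0264 0.1067]
3 [-0.04  -0.213 -0.056] [ 0.7 -0.4  1.1] [0.6758 0.0263 0.1067]
4 [-0.125 -0.184 -0.055] [ 1.7 -1.2  2.2] [0.6758 0.0263 0.1067]
w 0.39656357075595255 8.475
```

View pics/side2.png

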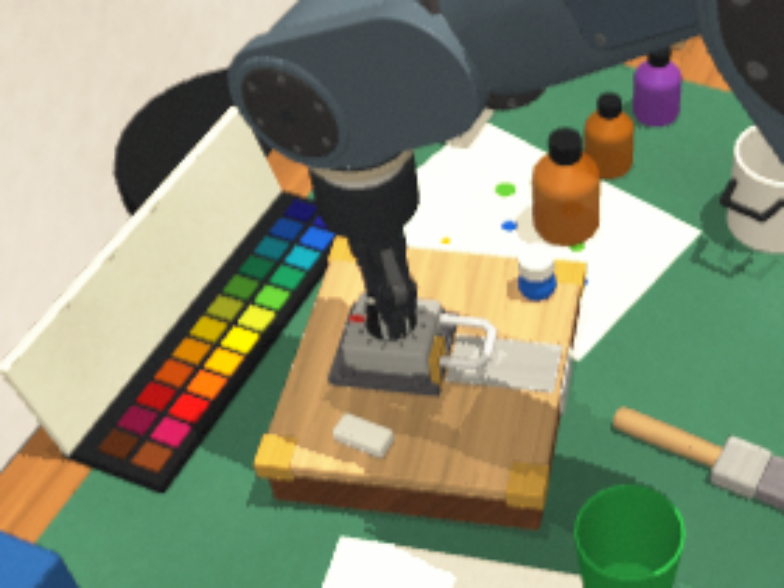

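```bash
python3 - <<'E'
from h import *
manip.set_gripper(1.0)
manip.move_l([*C,.17],max_speed=.12)
p,d=manip.grab_frame("side"); print("side",dial("side",p))
u,v=proj("side",[.665,.025,.11]).astype(int)
cv2.imwrite("pics/side3.png",cv2.resize(p[v-35:v+35,u-40:u+50,::-1],None,fx=8,fy=8,interpolation=cv2.INTER_CUBIC)); print(manip.current_time())
E
```

```text
side (23, array([ 0.00727798, -0.00076625]), np.float64(-102.64751007254353))
9.7583
```

View pics/side3.png

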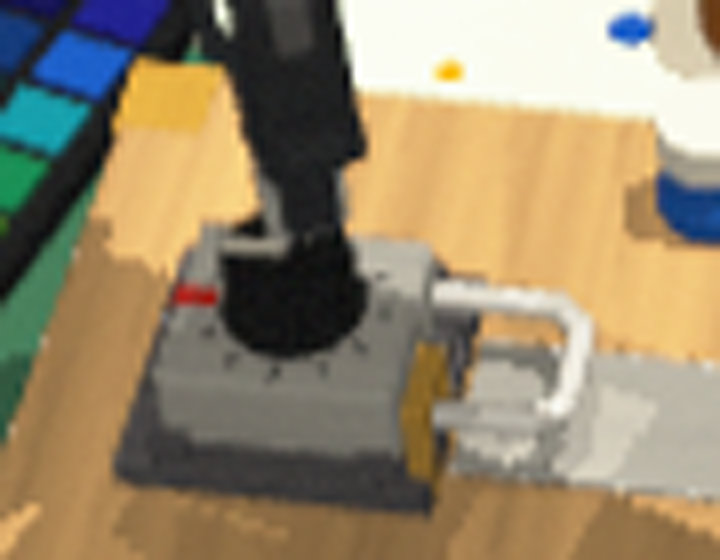

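```bash
python3 - <<'E'
from h import *
B=C-.080*ux
manip.move_ptp([*B,.17],down(YAW))
manip.set_gripper(.38,30)
p,d=manip.grab_frame("side"); print("side",dial("side",p))
u,v=proj("side",[.645,.02,.12]).astype(int)
cv2.imwrite("pics/side4.png",cv2.resize(p[v-45:v+40,u-50:u+60,::-1],None,fx=7,fy=7,interpolation=cv2.INTER_CUBIC))
P=cloud("side",d.astype(float)); 
D=P[...,:2]-C; lx=D@ux; ly=D@uy
m=(abs(P[...,2]-.087)<.004)&(lx<-.055)&(lx>-.12)&(abs(ly)<.035)
print(m.sum()); m2=m&(abs(ly)<.015); print("bar",np.median(lx[m2]),m2.sum(),"x range",lx[m2].min(),lx[m2].max(),"y range",ly[m].min(),ly[m].max(),"z",P[m2][:,2].max())
m=(abs(P[...,2]-.1)<.0035)&(abs(lx)<.05)&(abs(ly)<.05)
print("locktop",cv2.minAreaRect(np.c_[lx[m],ly[m]].astype(np.float32)))
print(manip.current_grip_width(),manip.current_time())
E
```

```text
side (15, array([0.0074326, 0.0037277]), np.float64(0.9343370398048597))
104
bar -0.08011819408040434 35 x range -0.08419386514651779 -0.07236745205927471 y range -0.026149699485372643 0.02750835134489716 z 0.08989289708584909
locktop ((-0.006068579852581024, 0.0030760280787944794), (0.0631348192691803, 0.08053682744503021), 89.4064712524414)
0.38032941227254297 11.375
```

View pics/side4.png

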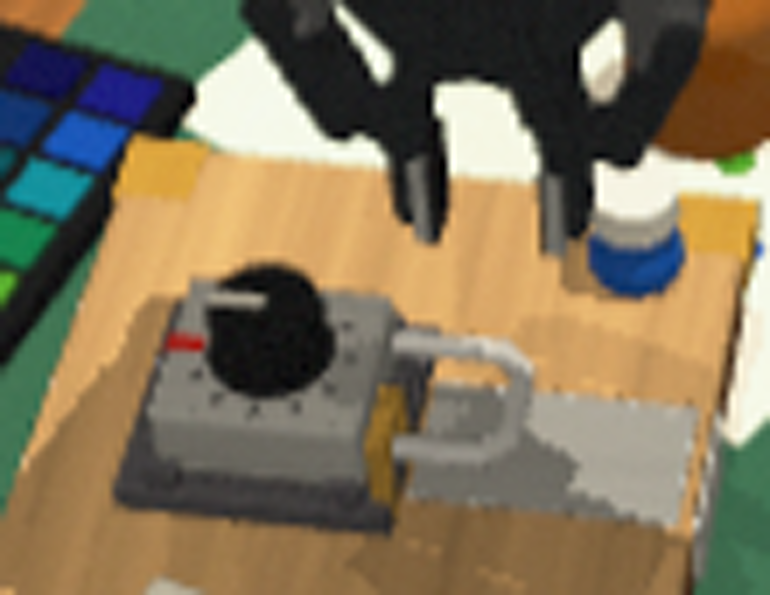

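The line points at the mark (about 1°) and the cross bar is at −80 mm in the lock frame. The picture shows the line near (235,298) aimed at the red mark at (185,342). I'll grip the bar and pull.

```bash
python3 - <<'E'
from h import *
manip.set_gripper(.30,25)
B=C-.081*ux
manip.move_l([*B,.17]); manip.move_l([*B,.070],max_speed=.08)
print(np.round(manip.current_force(),1),np.round(manip.current_ee_pos(),4))
manip.set_gripper(0.0,25)
print("w",manip.current_grip_width(),np.round(manip.current_force(),1))
p,d=manip.grab_frame("side"); u,v=proj("side",[.645,.02,.12]).astype(int)
cv2.imwrite("pics/side5.png",cv2.resize(p[v-45:v+40,u-50:u+60,::-1],None,fx=7,fy=7,interpolation=cv2.INTER_CUBIC))
for s in (.010,.020,.025,.0275):
    X=C-(.081+s)*ux; manip.move_l([*X,.070],max_speed=.03)
    f=np.array(manip.current_force()); print(s,np.round(f,1),"along",round(f[:2]@ux,1),np.round(manip.current_ee_pos(),4))
    if f[:2]@ux>20: break
p,d=manip.grab_frame("side")
cv2.imwrite("pics/side6.png",cv2.resize(p[v-45:v+40,u-50:u+60,::-1],None,fx=7,fy=7,interpolation=cv2.INTER_CUBIC))
print(manip.current_grip_width(),manip.current_time())
E
```

```text
[ 0.2 -0.   0.1] [0.5974 0.0063 0.0705]
w 0.0811537183884053 [-0.2  0.8  3. ]
0.01 [-1.5 -0.4  2.6] along -1.6 [0.5868 0.0037 0.07  ]
0.02 [-0.8 -1.2  2.9] along -1.1 [0.577  0.0012 0.0699]
0.025 [-0.1 -1.2  1.7] along -0.4 [0.5725 0.     0.07  ]
0.0275 [0.9 0.4 2.1] along 0.9 [ 0.5703 -0.0006  0.07  ]
0.0766308599147709 15.1917
```

View pics/side6.png

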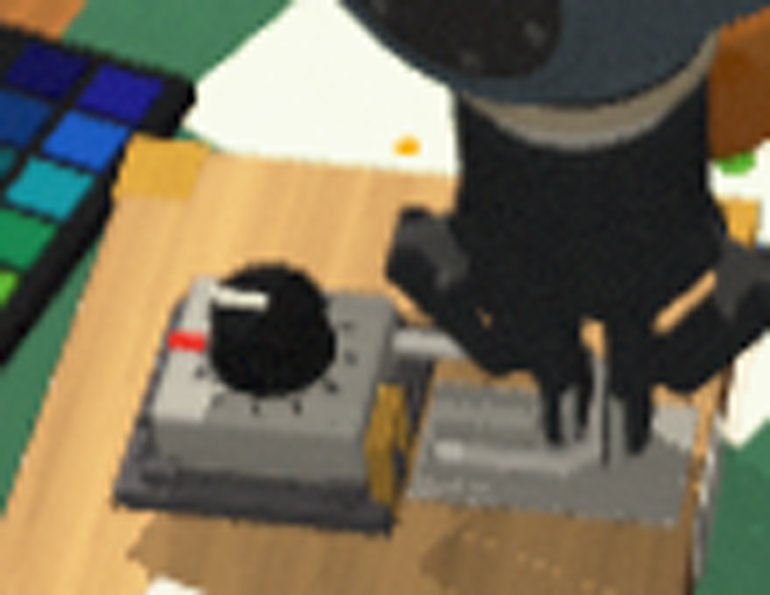

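The left leg's end, at (440,450), is now clear of the staple, which ends at about (408,450). I'll pull another 2 mm to the stop, release and check.

```bash
python3 - <<'E'
from h import *
for s in (.0285,.0295):
    X=C-(.081+s)*ux; manip.move_l([*X,.070],max_speed=.02)
    f=np.array(manip.current_force()); print(s,"along",round(f[:2]@ux,1))
    if f[:2]@ux>15: break
manip.dwell(.1)
manip.set_gripper(.28)
e=manip.current_ee_pos()
manip.move_l([e[0],e[1],.17])
manip.set_gripper(1.0,80)
p,d=manip.grab_frame("side")
u,v=proj("side",[.645,.02,.12]).astype(int)
cv2.imwrite("pics/side7.png",cv2.resize(p[v-45:v+40,u-50:u+60,::-1],None,fx=7,fy=7,interpolation=cv2.INTER_CUBIC))
P=cloud("side",d.astype(float)); D=P[...,:2]-C; lx=D@ux; ly=D@uy
m2=(abs(P[...,2]-.087)<.004)&(lx<-.085)&(lx>-.13)&(abs(ly)<.015)
print("bar",np.median(lx[m2]),m2.sum(),lx[m2].min(),lx[m2].max()); print(dial("side",p))
m=(P[...,2]>.119)&(P[...,2]<.130)&(abs(lx)<.03)&(abs(ly)<.03); print("knob",cv2.minAreaRect(np.c_[lx[m],ly[m]].astype(np.float32)))
print(manip.current_time())
E
```

```text
0.0285 along 1.4
0.0295 along 5.8
bar -0.108504540010052 38 -0.11279579066805964 -0.10310495670203808
(14, array([0.00816767, 0.00334666]), np.float64(-4.539079991855593))
knob ((-0.0006837843684479594, 0.0015981420874595642), (0.03492081165313721, 0.03679340332746506), 46.9407958984375)
17.5917
```

View pics/side7.png

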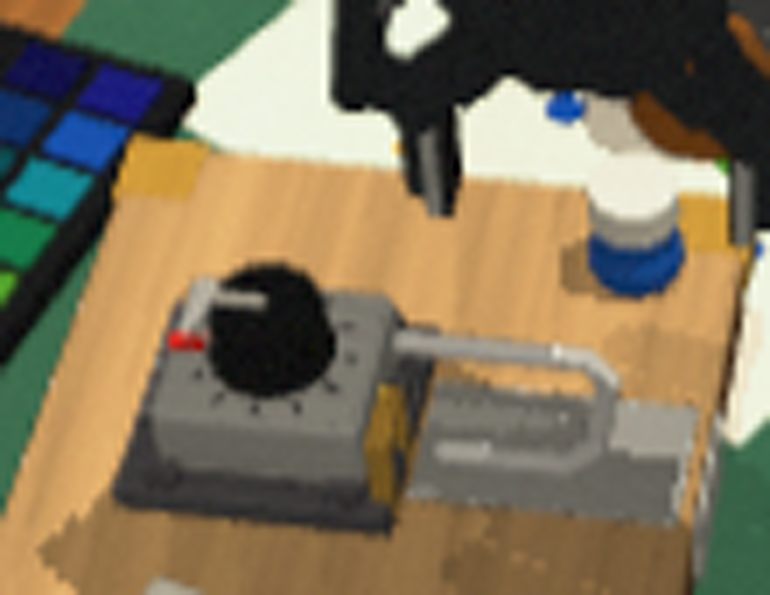

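```bash
python3 - <<'E'
from h import *
z=np.load("pics/top0.npz"); p,d=z["p"].astype(int),z["d"].astype(float); P=cloud("top",d)
m=(p[...,0]>150)&(p[...,1]>130)&(p[...,2]<90)&(abs(P[...,0]-.486)<.09)&(abs(P[...,1]-.325)<.09)
print("tray",cv2.minEnclosingCircle(P[m][:,:2].astype(np.float32)))
manip.move_ptp([*C,.17],down(YAW)); manip.move_l([*C,.105],max_speed=.08)
f0=np.array(manip.current_force())
manip.set_gripper(0.0,80); print("w",manip.current_grip_width(),np.round(manip.current_force(),1))
manip.move_l([*C,.125],max_speed=.04); f=np.array(manip.current_force()); print("lift",np.round(f-f0,1))
if f[2]-f0[2]>-12:
    manip.move_l([*C,.20],max_speed=.08); print(np.round(np.array(manip.current_force())-f0,1),manip.current_grip_width())
for n in ("side","top"):
    p,d=manip.grab_frame(n); cv2.imwrite(f"pics/{n}8.png",p[:,:,::-1])
print(manip.current_time())
E
```

```text
tray ((0.5052863359451294, 0.30291202664375305), 0.08652558922767639)
w 0.39116378395990936 [-1.1  0.8  4.6]
lift [ 0.3  0.2 -4. ]
[-1.1  0.4 -5. ] 0.38842334280808566
21.4417
```

View pics/side8.png

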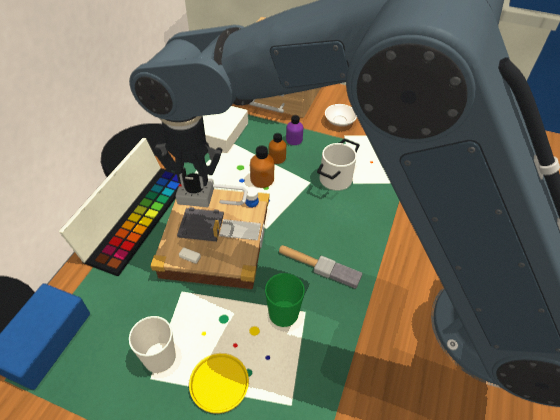

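The lock hangs level in the fingers at about (195,190), with its shackle out. The cradle at (200,225) is empty. I'll refit the tray centre without the paint dots and carry the lock there.

```bash
python3 - <<'E'
from h import *
T=[]
for n in("top","side"):
    z=np.load(f"pics/{n}0.npz"); p,d=z["p"].astype(int),z["d"].astype(float); P=cloud(n,d)
    m=((p[...,0]>120)&(p[...,1]>100)&(p[...,2]<80)&(abs(P[...,0]-.486)<.09)&(abs(P[...,1]-.325)<.09)).astype(np.uint8)
    k,l,s,_=cv2.connectedComponentsWithStats(m); m=l==1+np.argmax(s[1:,4])
    c=cv2.minEnclosingCircle(P[m][:,:2].astype(np.float32)); print(n,c); T.append(c[0])
t=np.mean(T,0)
if np.hypot(*(t-[.486,.325]))>.015: t=np.array([.486,.325])
print(t)
f0=np.array(manip.current_force())
manip.move_l([*t,.20],max_speed=.12)
manip.move_l([*t,.17],max_speed=.06)
manip.dwell(.4)
print(np.round(manip.current_force(),1),manip.current_grip_width(),manip.current_ee_pos(),np.round(manip.current_joint_vel(),3))
for n in ("side","top"):
    p,d=manip.grab_frame(n); cv2.imwrite(f"pics/{n}9.png",p[:,:,::-1])
    print(n,[(np.round(x["at"],3).tolist(),round(x["confidence"],2)) for x in manip.look_for(n,"lock_center")[:2]],[(np.round(x["at"],3).tolist(),round(x["confidence"],2)) for x in manip.look_for(n,"shackle_bar")[:2]])
    P=cloud(n,d.astype(float)); np.savez(f"pics/{n}9.npz",p=p,d=d)
print(manip.current_time())
E
```

```text
top ((0.487997829914093, 0.32676947116851807), 0.05967335402965546)
side ((0.4872434139251709, 0.3260982930660248), 0.058577507734298706)
[0.48762062 0.32643388]
[ 0.1 -0.4 -4.4] 0.3875191237554497 [0.48765218 0.32645132 0.17014957] [ 0.    -0.     0.001 -0.001 -0.002  0.   ]
side [([0.473, 0.336, 0.168], 0.96)] [([0.404, 0.294, 0.152], 0.85)]
top [([0.479, 0.31, 0.162], 0.87)] [([0.407, 0.293, 0.153], 0.52)]
25.8917
```

View pics/side9.png

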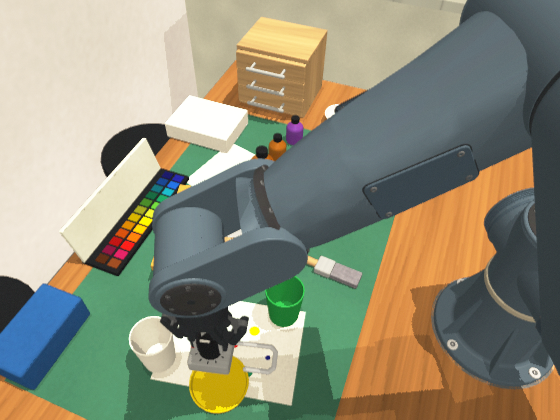

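View pics/top9.png

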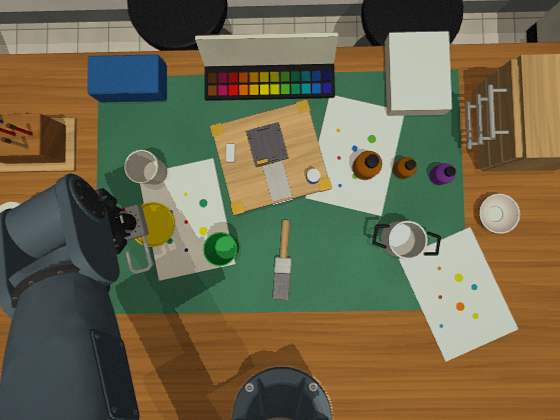

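```bash
python3 - <<'E'
from h import *
t=np.array([.4876,.3264])
for n in("side","top"):
    z=np.load(f"pics/{n}9.npz"); P=cloud(n,z["d"].astype(float)); D=P[...,:2]-t; lx=D@ux; ly=D@uy
    m=(abs(P[...,2]-.152)<.02)&(lx<-.04)&(lx>-.14)&(abs(ly)<.04)
    print(n,"shackle min lx",np.percentile(lx[m],[0,5,50]),"z near/far",np.median(P[m&(lx>-.07)][:,2]),np.median(P[m&(lx<-.1)][:,2]))
    m=(abs(P[...,2]-.165)<.012)&(abs(lx)<.038)&(abs(ly)<.035)&((abs(lx)>.026)|(abs(ly)>.022))
    Q=P[m]; print("top face z",np.median(Q[:,2]),m.sum(),"plane",np.round(np.linalg.lstsq(np.c_[lx[m],ly[m],np.ones(m.sum())],Q[:,2],rcond=None)[0],3))
E
```

```text
side shackle min lx [-0.1108734  -0.10906538 -0.08640807] z near/far 0.151461135819015 0.151423768361001
top face z 0.16277677283252373 504 plane [ 0.013 -0.055  0.163]
top shackle min lx [-0.11274003 -0.11081738 -0.08733496] z near/far 0.15139693468956997 0.15093930152643534
top face z 0.16251544969454737 283 plane [0.016 0.064 0.163]
```

The bar's outer edge is at −112 mm, so the shackle is about 28 mm out. The lock is level, with its top face at 163–165 mm, which puts its centre at about 150 mm. It is centred over the tray and still. Handing in.

```bash
python3 - <<'E'
from bench import manip
manip.sign_off(); print(manip.current_time(),manip.current_grip_width())
E
```

```text
the job is handed in; nothing more can be done
the job is handed in; nothing more can be done
```

I opened the lock, lifted it off the chest, and handed the job in while holding it over the yellow tray. The arm's clock read about 26 s of the allowed 64 s. Sign-off gives no verdict, so the results below come only from my own checks.

- **Dial:** I turned it four clicks clockwise. The side camera then put the white line about 1° from the red mark with the shackle still shut. A later reading gave −4.5°, still within the allowed 0.12 rad.
- **Shackle:** I gripped the cross bar and pulled it out with the lock in its cradle. The bar moved from −80 mm to −108.5 mm from the lock's centre. A small force rise to 5.8 N suggested it had reached its stop. The left leg showed clear of the staple.
- **Hold:** The gripper was within 1 mm of the fitted tray centre and the arm was still.
    - **Height:** The lock's centre is at about 148–150 mm. The top face measured about 163 mm, which gives 148 mm; the lift height gives 150 mm.
    - **Tilt:** The two cameras disagreed on sideways tilt, each about 3° and in opposite directions, so I take the lock as level.
    - **Shackle:** It still measured about 28 mm out.
- **Other things:** I only compared the final pictures with the first ones by eye, and everything visible appeared to be where it started.

One check failed: my first tray fit caught yellow paint dots on the paper and was about 3 cm off. I refitted it from both cameras, which agreed to about 1 mm, before carrying the lock over.

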